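# Open the scraps caddy by its lever and ease the lid shut

### The arm

A 6-joint arm with a two-finger parallel gripper is mounted at the origin on a cart in front of the work surface, level with it; the furniture and walls round the work are solid. World frame = base frame: x ahead of the robot, y to its left, z up, the work surface at z = 0. Lengths are in m, angles in rad, forces in N, time in s.
With the tool pointing down it reaches from about 0.35 to 0.975 m from the base axis. Payload 17.4 kg.
Tool frame: the origin (TCP) lies between the finger pads; the fingertips stand 19 mm ahead of it and the grasp point (between the pads) is the TCP (env.tcp_to_tips is the distance from the TCP to the fingertips, in m); z points along the fingers, y is the line along which they close (so a half turn about z gives the same grasp; the last joint's range is limited). The gripper opens to 85 mm and grips with 20 to 120 N. Pads are 22 mm wide; open, the fingers measure 114 mm over their backs; the gripper's body (76 mm by 85 mm) begins 54 mm behind the grasp point. The pads swing forward as they close: fully open they stand 13 mm farther back than shut.
Start: joints at [1.266, 0.116, 1.442, -0, 1.584, -0.038], TCP at [0.178, 0.651, 0.25] pointing down, gripper open.
Joint ranges: [-2.83, 2.83], [-0.83, 2.19], [0.07, 2.5], [-1.14, 4.28], [0.01, 3], [-2.97, 2.97]. Speed limits (rad/s): [1.89, 1.89, 2.22, 3.14, 3.14, 3.14].

### API

Orientations are given as a rotation vector (axis times angle).
In Python, from workcell import sensors, cams, job, env gives the robot as it stands. The module is installed in compiled form; this text tells all that it offers.
- The arm moves only by the shell command python3 -m crank 'ROWS' [FORCE]. ROWS is JSON, a list that holds one entry, the list of rows, each a list of 7 numbers: the closure, from -1 (fully open) to 1 (shut), then the shift along the world's x, y, z in cm, then the turn, a rotation vector about the world's x, y, z in rad. In form: [[[grip, dx, dy, dz, wx, wy, wz], ...]]. A call has 1 to 20 rows; each row is the pose to reach, as a shift and turn from the pose commanded when the call began; what a row does not reach only later rows make up. A row lasts 1/12 s, in which the tool goes at most 41.7 mm and 7.16 degrees, less where a joint would pass 70% of its speed; a pose out of reach is approached as far as the arm can. A call with a gripper value outside its range is refused whole. The fingers move at their own pace and stop on an object; FORCE is the grip in N (left out, the last holds). Time passes only in rows, so rows that repeat a pose let the fingers close. It gives the time, the measured TCP pose, the force, the opening and the grip force at its end, in the units of the state.
- sensors.get_obs(): the state, without advancing time (a new reading comes with each control period).
- cams.read_camera(name): name is "side" or "top" or "wrist"; returns a dict with "frame" (480x640x3 uint8, blue, green, red), "intrinsics" (3x3 intrinsics, pixels), "pose" (4x4, takes a point from camera to world coordinates). Camera axes: x right, y up, looking along -z (the intrinsics and any distortion apply to the point x, -y, -z); pixel columns grow to the right and rows downward; lengths in m; the calibration is good to about 2 mm. The wrist camera is an equidistant fisheye: a pixel r from the principal point sees the ray r / f radians off the axis. A picture is of the moment at which its call begins. There is no depth.
- job.hand_in(): hands the job in; it is judged then, once.
The state is a dict: "time": time; "joint_pos": joint angles; "dq": joint speeds; "joint_efforts": joint torques, N m; "eef_pos": TCP position; "eef_rot": TCP orientation; "force": force on the tool from outside, world axes, zero at the start; "torque": the same for the moment, N m; "finger_gap": opening from 0.0 (shut) to 1.0 (fully open); "grasp_force": force on a finger pad.
Only numpy, scipy, OpenCV 4.12 (cv2) and the standard library are available. Lean on these libraries where they do the work, as an engineer would, in place of code of your own. Each camera call takes 0.05 s, during which the arm holds its last target. There are 200 camera calls.

### The job

Press down the front lever of the green-lidded waste caddy with the fingertips until its lid stands fully open, and keep it open for two seconds so that scraps can go in. Then let the lever come up slowly under the fingers so that the lid eases shut without slamming. Work by the lever only, not by the lid, leave the grey-lidded caddy shut, and do not lift or shift any of the things standing around.

Things in the scene. Friction and masses are not known exactly. Their poses are not given: they have to be found in the camera images.
- caddy_green: white worktop waste caddy with a green lid, 130x130 mm and 138 mm high with the lid shut, fixed to the worktop; origin at the centre of its underside, its own -x is the front, from which a black lever pad sticks out. The two caddies differ in the colour of the lid only, and may stand either way round side by side
- pad_green (a point): top centre of the lever pad of the green-lidded caddy: black plate, 44 mm (x) by 70 mm (y), 155 mm in front of the caddy's centre, 90 mm clear of its wall, 90 mm above the worktop when up. Pressed, it swings down about a pivot 127 mm behind and 35 mm below it, to a stop about 50 mm lower. It takes 2 to 4 N; a spring brings it up at once when let go. With the lever up its axes are the caddy's
- lid_green: the green lid, 134x136x14 mm; origin on the hinge at its rear edge, 124 mm above the worktop and 68 mm behind the caddy's centre; it reaches along its own -x
- lever_green (a joint): lever of the green-lidded caddy: 0 up (lid shut), 0.4 rad pressed to its stop (lid fully open); it starts at 0
- lidhinge_green (a joint): the green lid, 134x136 mm, hinged along its rear edge (away from the lever) and linked to the lever: it always turns 2.75 times as far. 0 shut, 1.1 rad fully open; its front edge swings up and back. Shutting faster than 2.5 rad/s (pad rising faster than about 0.11 m/s, at any moment) is a slam
- caddy_grey: white worktop waste caddy with a grey lid, 130x130 mm and 138 mm high with the lid shut, fixed to the worktop; origin at the centre of its underside, its own -x is the front, from which a black lever pad sticks out. The two caddies differ in the colour of the lid only, and may stand either way round side by side
- pad_grey (a point): top centre of the lever pad of the grey-lidded caddy: black plate, 44 mm (x) by 70 mm (y), 155 mm in front of the caddy's centre, 90 mm clear of its wall, 90 mm above the worktop when up. Pressed, it swings down about a pivot 127 mm behind and 35 mm below it, to a stop about 50 mm lower. It takes 2 to 4 N; a spring brings it up at once when let go. With the lever up its axes are the caddy's
- lid_grey: the grey lid, 134x136x14 mm; origin on the hinge at its rear edge, 124 mm above the worktop and 68 mm behind the caddy's centre; it reaches along its own -x
- lever_grey (a joint): lever of the grey-lidded caddy: 0 up (lid shut), 0.4 rad pressed to its stop (lid fully open); it starts at 0
- lidhinge_grey (a joint): the grey lid, 134x136 mm, hinged along its rear edge (away from the lever) and linked to the lever: it always turns 2.75 times as far. 0 shut, 1.1 rad fully open; its front edge swings up and back. Shutting faster than 2.5 rad/s (pad rising faster than about 0.11 m/s, at any moment) is a slam
- mug: light blue mug, 82x117x91 mm, a bystander, to be left alone; origin at the centre of its underside
- mug_down: cream mug upside down, 85x85x72 mm, a bystander, to be left alone; origin at the centre of its underside
- spice: spice jar with a black cap, 40x40x105 mm, a bystander, to be left alone; origin at the centre of its underside
- jam: jam jar with a white lid, 65x65x94 mm, a bystander, to be left alone; origin at the centre of its underside
- mill: dark wooden pepper mill, 58x58x170 mm, a bystander, to be left alone; origin at the centre of its underside
- carafe: glass carafe with a black handle, 124x158x128 mm, a bystander, to be left alone; origin at the centre of its underside

How it is judged:
On the way, in this order (a step that is already met when the one before it is completed fails the run):
1. the green lid is fully open (over 1.0 rad) and kept so for 1.5 s (value of joint lidhinge_green above 1 rad), for 1.5 s.
2. the green lid is shut again (under 0.03 rad) (value of joint lidhinge_green below 0.03 rad), for 0.2 s.
At the end, for the whole second after the job is handed in: Both lids are shut (under 0.03 rad), and every bystander stands upright (within 0.3 rad) within 20 mm of where it was (value of joint each of lidhinge_green, lidhinge_grey below 0.03 rad and distance of each of mug, mug_down, spice, jam, mill, carafe from where it was at the start of the episode below 0.02 m and angle between each of mug, mug_down, spice, jam, mill, carafe's own z axis and vertical below 0.3 rad); the robot touches nothing.
It fails at once if the green lid slams: it shuts faster than 2.5 rad/s (velocity of joint lidhinge_green below -2.5 rad/s).
It fails at once if the lid of the grey caddy is opened (beyond 0.1 rad) (value of joint lidhinge_grey above 0.1 rad).
It fails at once if the robot pushes on the green lid itself (over 2 N) instead of the lever (contact force between any of the arm, the fingers and lid_green above 2 N).
It fails at once if a bystander is pushed, lifted or tipped (moved over 20 mm or tilted over 0.3 rad) (distance of any of mug, mug_down, spice, jam, mill, carafe from where it was at the start of the episode above 0.02 m or angle between any of mug, mug_down, spice, jam, mill, carafe's own z axis and vertical above 0.3 rad).
It also fails if it takes over 43 s, if anything falls off the work surface, if the arm or the gripper's body presses on something with over 40 N, if the wrist force passes 120 N, or if a joint passes its speed limit or range.

## Working session

There is one attempt and no reset: what is moved stays moved. The work goes in short steps, Python scripts to look and compute and a shell command to move; the robot and the scene stay as the last step left them, time stands still between calls to the robot, and variables do not carry over. Pictures are saved under pics/ and viewed, at most 10 in all, crops included, and the job is handed in when it is done.

```bash
mkdir -p pics
python3 - <<'E'
from workcell import sensors,cams
import cv2,numpy as np
np.set_printoptions(precision=4,suppress=True)
for n in("top","side"):
    c=cams.read_camera(n);cv2.imwrite(f"pics/{n}1.png",c["frame"]);print(n,c["intrinsics"],c["pose"],[k for k in c])
    np.savez(f"{n}.npz",K=c["intrinsics"],P=c["pose"])
o=sensors.get_obs();print(o)
E
```

```text
top [[545.0541   0.     317.7851]
 [  0.     545.0541 243.1868]
 [  0.       0.       1.    ]] [[-0.1305  0.8768 -0.4628 -0.1836]
 [-0.9914 -0.1101  0.0708  0.0824]
 [ 0.0111  0.468   0.8836  1.5217]
 [ 0.      0.      0.      1.    ]] ['frame', 'intrinsics', 'pose']
side [[570.4462   0.     314.5626]
 [  0.     570.4462 243.027 ]
 [  0.       0.       1.    ]] [[-0.9659  0.1761 -0.1899  0.2346]
 [-0.2586 -0.6173  0.743   1.2079]
 [ 0.0136  0.7668  0.6418  1.171 ]
 [ 0.      0.      0.      1.    ]] ['frame', 'intrinsics', 'pose']
{'time': 0.1, 'joint_pos': array([ 1.2662,  0.1164,  1.4422,  0.    ,  1.584 , -0.0378]), 'dq': array([ 0.0007, -0.0016,  0.0001,  0.0006, -0.0029, -0.0002]), 'joint_efforts': array([  0.0027, -73.3664, -63.3791,   0.    ,   0.0052,   0.0001]), 'eef_pos': array([0.1779, 0.651 , 0.2496]), 'eef_rot': array([-0.4179, -3.1135,  0.0016]), 'force': array([-0.0366, -0.3001, -1.0483]), 'torque': array([0.0098, 0.0173, 0.0359]), 'grasp_force': 0.0, 'finger_gap': 1.0004513892134361}
```

View pics/top1.png

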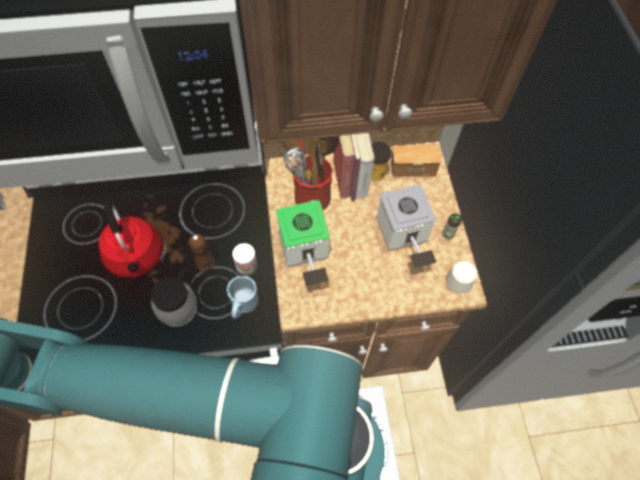

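View pics/side1.png

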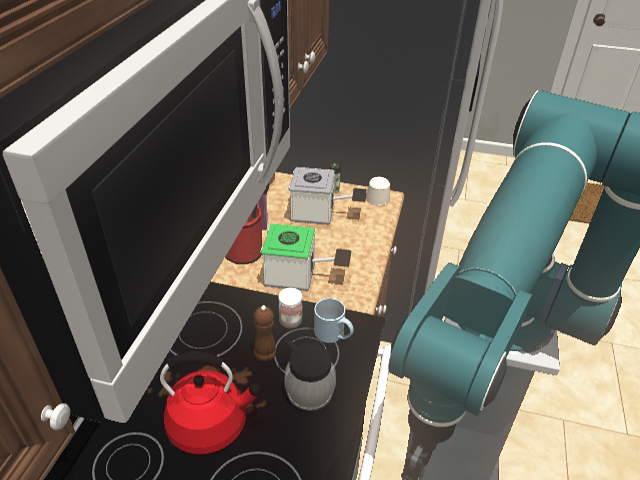

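The top view shows the green lid at about (303,224) with its pad at (316,279), and the grey pad at (422,261). In the side view the green pad is at about (343,258). The mug, jam, mill and carafe stand to the left, on the hob.

```bash
cat > h.py <<'E'
import numpy as np,cv2
def ray(n,u,v):
    d=np.load(n+".npz");K,P=d["K"],d["P"]
    r=P[:3,:3]@np.array([(u-K[0,2])/K[0,0],-(v-K[1,2])/K[1,1],-1]);return P[:3,3],r
def at(n,u,v,z):
    o,r=ray(n,u,v);return o+r*(z-o[2])/r[2]
E
python3 - <<'E'
from h import *
np.set_printoptions(precision=3,suppress=True)
for n,box in(("top",(300,258,335,295)),("side",(325,240,360,275))):
    f=cv2.imread(f"pics/{n}1.png");x0,y0,x1,y1=box
    dark=(f[y0:y1,x0:x1].max(2)<75).astype(np.uint8)
    k,l,s,c=cv2.connectedComponentsWithStats(dark);i=1+s[1:,4].argmax();u,v=c[i]+[x0,y0];print(n,u,v,s[i],"pad z.09",at(n,u,v,.085))
    h=cv2.cvtColor(f,cv2.COLOR_BGR2HSV);g=cv2.inRange(h,(50,120,60),(75,255,255))
    k,l,s,c=cv2.connectedComponentsWithStats(g);i=1+s[1:,4].argmax();print("lid",c[i],s[i,4],at(n,*c[i],.138))
    q=cv2.minAreaRect(np.argwhere(l==i)[:,::-1].astype(np.float32));print(np.array([at(n,*p,.138) for p in cv2.boxPoints(q)]))
    cv2.imwrite(f"pics/{n}crop.png",cv2.resize(f[y0-75:y1+10,x0-45:x1+45],None,fx=4,fy=4,interpolation=cv2.INTER_CUBIC))
for nm,p,z in(("greypad",(422,261),.09),("mug",(241,290),.08),("mugtop",(256,285),.08),("jam",(244,252),.09),("mill",(195,240),.16),("carafe",(170,295),.12),("mugdown",(463,272),.07)):print(nm,at("top",*p,z))
E
```

```text
Traceback (most recent call last):
ValueError: attempt to get argmax of an empty sequence
```

Run:
```python
from h import *
np.set_printoptions(precision=3,suppress=True)
for n,box in(("top",(300,264,335,295)),("side",(325,240,360,267))):
    f=cv2.imread(f"pics/{n}1.png");x0,y0,x1,y1=box
    cv2.imwrite(f"pics/{n}crop.png",cv2.resize(f[y0-75:y1+10,x0-45:x1+45],None,fx=4,fy=4,interpolation=cv2.INTER_CUBIC))
    t,d=cv2.threshold(cv2.cvtColor(f[y0:y1,x0:x1],cv2.COLOR_BGR2GRAY),0,1,cv2.THRESH_BINARY_INV+cv2.THRESH_OTSU)
    k,l,s,c=cv2.connectedComponentsWithStats(d);i=1+s[1:,4].argmax();u,v=c[i]+[x0,y0];print(n,t,u,v,s[i],"pad",at(n,u,v,.085))
    h=cv2.cvtColor(f,cv2.COLOR_BGR2HSV);g=cv2.inRange(h,(50,120,60),(75,255,255))
    k,l,s,c=cv2.connectedComponentsWithStats(g);i=1+s[1:,4].argmax();print("lid",c[i],s[i,4],at(n,*c[i],.138))
    q=cv2.minAreaRect(np.argwhere(l==i)[:,::-1].astype(np.float32));print(np.array([at(n,*p,.138) for p in cv2.boxPoints(q)]))
for nm,p,z in(("greypad",(422,261),.09),("mugtop",(241,290),.08),("jam",(244,252),.09),("mill",(195,240),.16),("carafe",(170,295),.12),("mugdown",(463,272),.07)):print(nm,at("top",*p,z))
```

```text
top 143.0 315.62017167381975 279.21030042918454 [  3   4  26  24 466] pad [ 0.453 -0.011  0.085]
lid [301.915 223.835] 1353 [0.61  0.009 0.138]
[[ 0.668  0.079  0.138]
 [ 0.686 -0.052  0.138]
 [ 0.558 -0.06   0.138]
 [ 0.541  0.066  0.138]]
side 143.0 342.08429118773944 257.4406130268199 [  9   9  17  18 261] pad [ 0.463 -0.009  0.085]
lid [288.115 241.052] 1117 [0.614 0.024 0.138]
[[ 0.67   0.093  0.138]
 [ 0.705 -0.037  0.138]
 [ 0.559 -0.054  0.138]
 [ 0.533  0.077  0.138]]
greypad [ 0.47  -0.328  0.09 ]
mugtop [0.449 0.204 0.08 ]
jam [0.564 0.187 0.09 ]
mill [0.583 0.316 0.16 ]
carafe [0.441 0.396 0.12 ]
mugdown [ 0.428 -0.445  0.07 ]
```

View pics/topcrop.png

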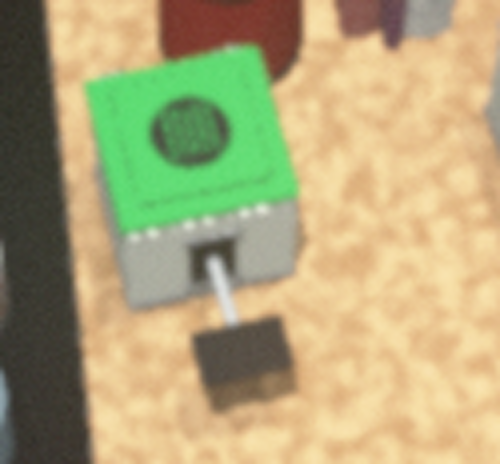

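The crop shows the pad top centred at crop (242,345), which is full-image pixel (315.5,275), about 15 cm in front of the lid. I'm refining that point and moving over it in the same step, with the fingers closing at height 0.25.

```bash
python3 - <<'E'
from h import *
np.set_printoptions(precision=3,suppress=True)
C=[at("top",255+x/4,189+y/4,.138) for x,y in((88,85),(258,48),(297,195),(122,232))]
print(np.array(C),np.mean(C,0)); print("sides",[np.linalg.norm(C[i]-C[i-1]) for i in range(4)])
p=at("top",315.5,275.3,.09);d=np.mean(C,0)-p;print(p,np.linalg.norm(d[:2]),np.degrees(np.arctan2(d[1],d[0])))
E
python3 -m crank '[[[1,1.5,-3.3,0,0,0,0],[1,3,-6.6,0,0,0,0],[1,4.3,-9.9,0,0,0,0],[1,5.7,-13.2,0,0,0,0],[1,7,-16.5,0,0,0,0],[1,8.4,-20,0,0,0,0],[1,10,-23.5,0,0,0,0],[1,11.5,-27,0,0,0,0],[1,13,-30.5,0,0,0,0],[1,14.5,-34,0,0,0,0],[1,16,-37.5,0,0,0,0],[1,17.5,-41,0,0,0,0],[1,19,-44.5,0,0,0,0],[1,20.5,-48,0,0,0,0],[1,22,-51.5,0,0,0,0],[1,23.5,-55,0,0,0,0],[1,25,-58.5,0,0,0,0],[1,26.2,-62,0,0,0,0],[1,27,-65,0,0,0,0],[1,27.5,-66,0,0,0,0]]]'
```

```text
[[ 0.666  0.077  0.138]
 [ 0.682 -0.052  0.138]
 [ 0.555 -0.064  0.138]
 [ 0.54   0.065  0.138]] [0.611 0.006 0.138]
sides [np.float64(0.12596949275579175), np.float64(0.13038386671625254), np.float64(0.12817093808744184), np.float64(0.12920742802018506)]
[ 0.463 -0.012  0.09 ] 0.14870079027276586 7.190659049884439
time: 1.77
eef_pos: [0.4533, -0.0122, 0.2499]
eef_rot: [-0.422, -3.113, 0.001]
force: [-0.3, 0.7, -0.0]
finger_gap: -0.001
grasp_force: 0.0
```

```bash
python3 -m crank '[[[1,0.1,0,-3,0,0,0],[1,0.2,0,-6,0,0,0],[1,0.3,0,-9,0,0,0],[1,0.3,0,-11,0,0,0],[1,0.3,0,-12,0,0,0],[1,0.3,0,-12,0,0,0]]]'
python3 - <<'E'
from workcell import cams,env
import cv2
print(env.tcp_to_tips)
f=cams.read_camera("side")["frame"];cv2.imwrite("pics/side2.png",cv2.resize(f[150:340,220:470],None,fx=3,fy=3))
E
```

```text
time: 2.27
eef_pos: [0.4551, -0.0086, 0.1282]
eef_rot: [-0.417, -3.11, 0.0]
force: [0.1, 0.0, 0.1]
finger_gap: 0.002
grasp_force: 0.0
0.019
```

View pics/side2.png

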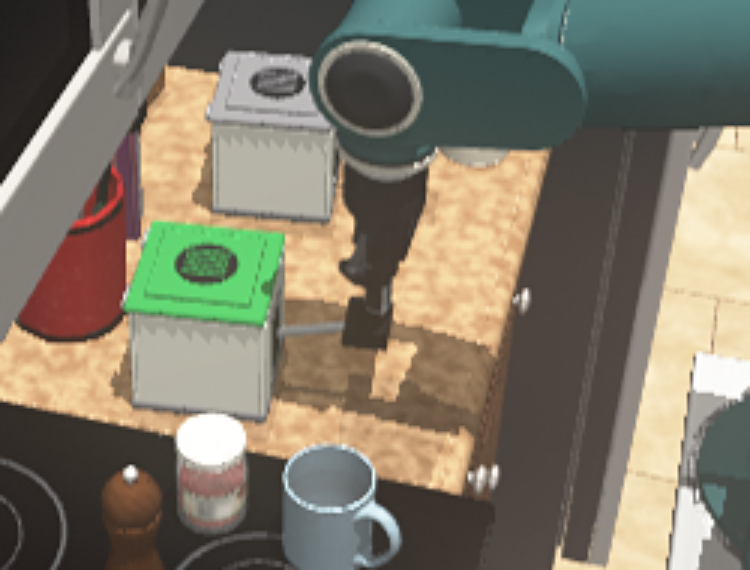

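The fingertips are about 2 cm above the green pad and centred on it, at about (378,305) in the crop. I'm pressing now, slowly towards the end.

```bash
python3 -m crank '[[[1,0,-0.2,-1,0,0,0],[1,0,-0.2,-1.8,0,0,0],[1,0,-0.2,-2.4,0,0,0],[1,0,-0.2,-3,0,0,0],[1,0,-0.2,-3.6,0,0,0],[1,-0.1,-0.2,-4.2,0,0,0],[1,-0.1,-0.2,-4.8,0,0,0],[1,-0.2,-0.2,-5.4,0,0,0],[1,-0.2,-0.2,-5.9,0,0,0],[1,-0.3,-0.2,-6.3,0,0,0],[1,-0.3,-0.2,-6.6,0,0,0],[1,-0.3,-0.2,-6.8,0,0,0],[1,-0.3,-0.2,-6.8,0,0,0]]]'
python3 - <<'E'
from workcell import cams
import cv2
f=cams.read_camera("side")["frame"];cv2.imwrite("pics/side3.png",cv2.resize(f[150:340,220:470],None,fx=3,fy=3))
E
```

```text
time: 3.4
eef_pos: [0.4529, -0.0108, 0.0619]
eef_rot: [-0.418, -3.113, -0.0]
force: [0.3, 0.0, 2.0]
finger_gap: -0.001
grasp_force: 1.3
```

View pics/side3.png

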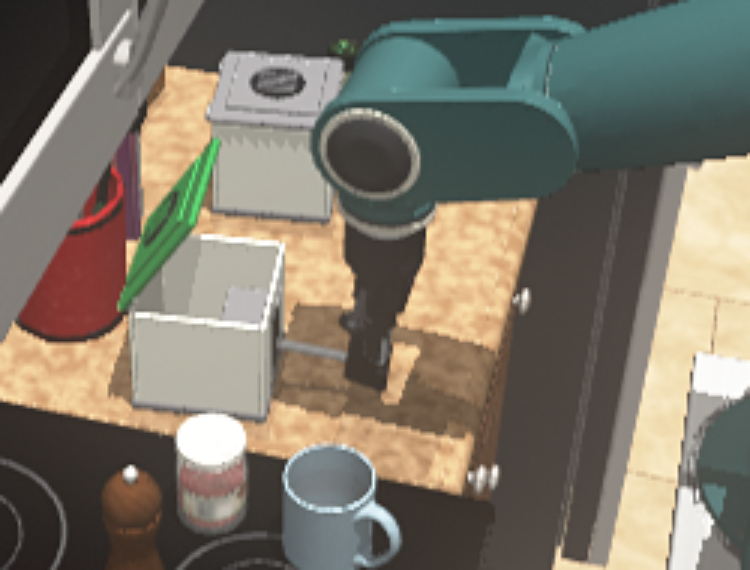

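The lid is open about 55°, and the 2 N reading is spring force only, so the stop has not been reached. I'm pressing on in 1 mm steps until the force rises.

```bash
python3 -m crank '[[[1,0,0,-0.1,0,0,0],[1,0,0,-0.2,0,0,0],[1,0,0,-0.3,0,0,0],[1,0,0,-0.3,0,0,0]]]'
```

```text
time: 3.78
eef_pos: [0.453, -0.0109, 0.0592]
eef_rot: [0.418, 3.114, 0.0]
force: [0.5, 0.5, 2.2]
finger_gap: -0.0
grasp_force: 1.2
```

```bash
python3 -m crank '[[[1,0,0,-0.1,0,0,0],[1,0,0,-0.2,0,0,0],[1,0,0,-0.3,0,0,0],[1,0,0,-0.3,0,0,0]]]'
```

```text
time: 4.12
eef_pos: [0.4533, -0.0109, 0.0569]
eef_rot: [0.418, 3.113, 0.0]
force: [-1.0, 0.2, 10.3]
finger_gap: -0.004
grasp_force: 5.1
```

The force has jumped to 10 N, so the lever is at its stop. I'm holding for 2.5 s.

```bash
python3 -m crank '[[[1,0,0,0,0,0,0],[1,0,0,0,0,0,0],[1,0,0,0,0,0,0],[1,0,0,0,0,0,0],[1,0,0,0,0,0,0],[1,0,0,0,0,0,0],[1,0,0,0,0,0,0],[1,0,0,0,0,0,0],[1,0,0,0,0,0,0],[1,0,0,0,0,0,0],[1,0,0,0,0,0,0],[1,0,0,0,0,0,0],[1,0,0,0,0,0,0],[1,0,0,0,0,0,0],[1,0,0,0,0,0,0],[1,0,0,0,0,0,0],[1,0,0,0,0,0,0],[1,0,0,0,0,0,0],[1,0,0,0,0,0,0],[1,0,0,0,0,0,0]]]'; python3 -m crank '[[[1,0,0,0,0,0,0],[1,0,0,0,0,0,0],[1,0,0,0,0,0,0],[1,0,0,0,0,0,0],[1,0,0,0,0,0,0],[1,0,0,0,0,0,0],[1,0,0,0,0,0,0],[1,0,0,0,0,0,0],[1,0,0,0,0,0,0],[1,0,0,0,0,0,0]]]'
python3 - <<'E'
from workcell import cams
import cv2
f=cams.read_camera("side")["frame"];cv2.imwrite("pics/side4.png",cv2.resize(f[150:340,220:470],None,fx=3,fy=3))
E
```

```text
time: 5.78
eef_pos: [0.4533, -0.0109, 0.0569]
eef_rot: [0.418, 3.113, 0.0]
force: [-1.8, 1.2, 10.7]
finger_gap: 0.002
grasp_force: 4.8
time: 6.62
eef_pos: [0.4533, -0.0109, 0.0569]
eef_rot: [0.418, 3.113, 0.0]
force: [-0.9, 1.6, 9.7]
finger_gap: 0.003
grasp_force: 4.8
```

View pics/side4.png

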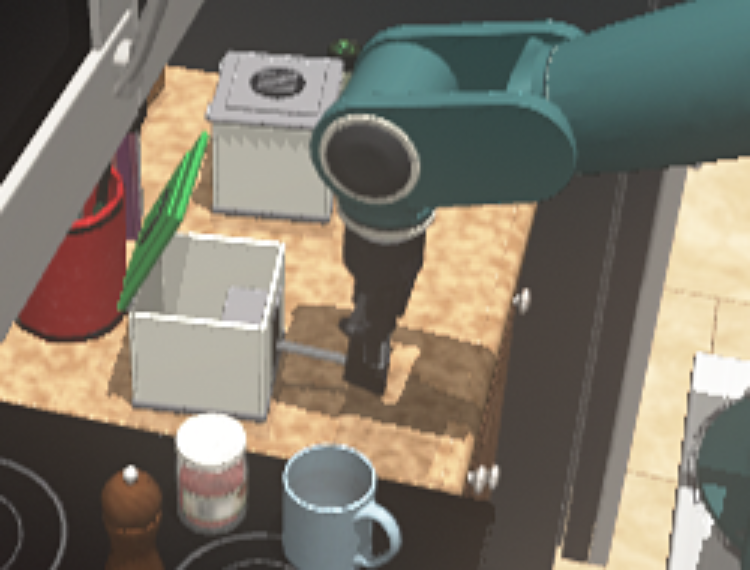

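The lid stands fully open, its front edge at crop (207,135), and has been held for 2.5 s. I'm raising at about 3.6 cm/s, slower as the lid nears shut.

```bash
python3 -m crank '[[[1,0,0,0.2,0,0,0],[1,0,0,0.4,0,0,0],[1,0,0,0.7,0,0,0],[1,0,0,1.0,0,0,0],[1,0,0,1.3,0,0,0],[1,0,0,1.6,0,0,0],[1,0,0,1.9,0,0,0],[1,0,0,2.2,0,0,0],[1,0,0,2.5,0,0,0],[1,0,0,2.8,0,0,0],[1,0.1,0,3.1,0,0,0],[1,0.1,0,3.4,0,0,0],[1,0.2,0,3.7,0,0,0],[1,0.2,0,4.0,0,0,0],[1,0.2,0,4.2,0,0,0],[1,0.2,0,4.4,0,0,0],[1,0.2,0,4.6,0,0,0],[1,0.2,0,4.8,0,0,0],[1,0.2,0,5.0,0,0,0],[1,0.2,0,5.0,0,0,0]]]'
python3 -m crank '[[[1,0,0,0.2,0,0,0],[1,0,0,0.4,0,0,0],[1,0,0,0.6,0,0,0],[1,0,0,0.8,0,0,0],[1,0,0,1.0,0,0,0],[1,0,0,1.2,0,0,0],[1,0,0,1.4,0,0,0],[1,0,0,1.6,0,0,0],[1,0,0,2.0,0,0,0],[1,0,0,2.6,0,0,0],[1,0,0,3.6,0,0,0],[1,0,0,5,0,0,0],[1,0,0,7,0,0,0],[1,0,0,9,0,0,0],[1,0,0,10,0,0,0],[1,0,0,10,0,0,0],[1,0,0,10,0,0,0]]]'
python3 - <<'E'
from workcell import cams
import cv2
f=cams.read_camera("side")["frame"];cv2.imwrite("pics/side5.png",cv2.resize(f[150:400,220:470],None,fx=2.4,fy=2.4))
E
```

```text
time: 8.33
eef_pos: [0.4551, -0.0109, 0.1068]
eef_rot: [0.418, 3.113, 0.0]
force: [-0.5, 0.5, 3.4]
finger_gap: 0.0
grasp_force: 1.3
time: 9.75
eef_pos: [0.455, -0.0109, 0.2064]
eef_rot: [0.418, 3.113, 0.0]
force: [-0.2, 1.3, -1.1]
finger_gap: -0.0
grasp_force: 0.0
```

View pics/side5.png

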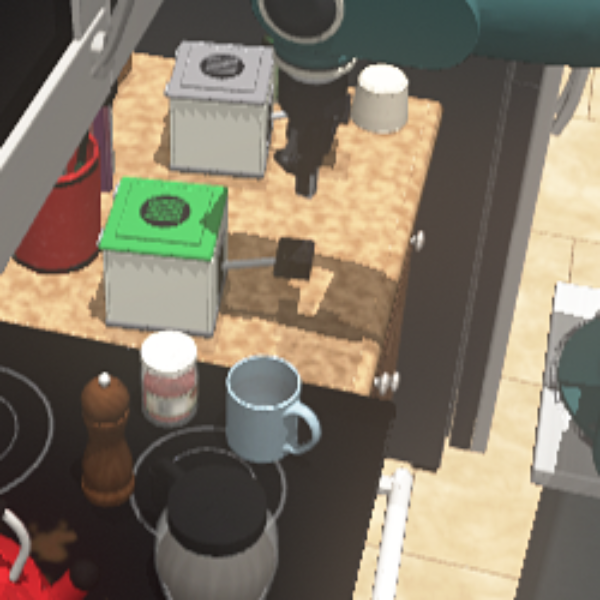

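Both lids are shut, the fingers are clear of the lever (pad at crop (295,258)), and the visible bystanders are where they were.

```bash
python3 -c "
from workcell import job;print(job.hand_in())"
```

```text
the job is handed in; nothing more can be done
None
```

I pressed the green caddy's lever to its stop, held the lid fully open for about 2.5 s, and eased it shut at a few cm/s; the job is handed in, no verdict came back, and my last picture showed both lids shut and nothing visibly moved.

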